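# Blow out a casting mould with the air wand

### The job

Take the cordless blower wand out of its bench stand and blow the plaster casting mould clean: first aim the nozzle straight down into the small air vent from about 20 mm above it and hold it steady there for about two seconds, then lower the nozzle down the middle of the big pour hole until its tip is about 70 mm below the mould's top. The nozzle must never touch the soft plaster, the hand must keep off the mould too, and everything else on the bench stays where it stands. Finish while still holding the wand there, upright, centred in the hole and still.

Things in the scene. Friction and masses are not known exactly. Their poses are not given: they have to be found in the camera images.
- wand: Cordless blower wand, 0.28 kg, 220 mm long, upright in the stand, nozzle down. Origin at the nozzle's tip, z up its axis (it blows along -z). Steel nozzle 10 mm in diameter to z = 106 mm; black collar 15 mm in diameter to 120; round grey handle 36 mm in diameter, 120 to 220 (top end). In the stand the handle is free above z = 140: hold it from above some 180 mm from the tip, at any yaw.
- nozzle_tip (a point): Centre of the tip of the wand's nozzle: the wand's origin.
- stand: Wand's stand, fixed: dark foot 130 mm across, a post 48 mm off the axis (its +x) up to 148 mm, and a black cup 51 mm across, rim 152 mm above the bench. Origin on the bench under the cup's axis. The handle's lowest 20 mm sits in the cup's 39 mm bore, the nozzle hanging through a 22 mm hole, tip 12 mm above the bench. The wand lifts straight up, clear once raised 140 mm.
- mould: White plaster casting mould of two banded halves, fixed: 180 mm (its x) by 130 mm (y) by 120 mm high, a thin joint line along the middle of its top. Origin on the bench under its centre, z up. Pour hole and air vent lie on that line, 90 mm apart. Hollow: the roof with the holes is 40 mm thick, the cavity's floor 100 mm below the top.
- pour_hole (a point): Centre of the mouth of the large, funnel-shaped pour hole, level with the mould's top (120 mm above the bench), at x = -35 mm in the mould's frame. The mouth is about 48 mm across, narrowing within 22 mm to a straight round throat 24 mm across that runs down to 40 mm below the top; beneath it is the open cavity.
- air_vent (a point): Centre of the mouth of the small round air vent, 10 mm across (14 mm at its bevelled edge), level with the mould's top (120 mm above the bench), at x = +55 mm in the mould's frame.
- bottle_a: Bystander: plastic squeeze bottle with a white cone tip, 38 mm across, 104 mm high, standing beyond the mould's vent end. Origin under its centre.
- bottle_b: Bystander: another such squeeze bottle, 38 mm across, 104 mm high, standing by the mould's pour-hole end. Origin under its centre.
- bottle_c: Bystander: a third such squeeze bottle, 104 mm high, at the left of the bench. Origin under its centre.
- sponge: Bystander: dry yellow sponge block, 75 x 55 x 35 mm, on the robot's side of the stand. Origin under its centre.
- jar: Bystander: closed glass jar, 52 mm across, 70 mm high, beyond the stand. Origin under its centre.
- modelling_tool: Bystander: wooden modelling tool, 175 mm long, 24 mm wide, 10 mm thick, lying at the right of the bench. Origin under the middle of its handle.

How it is judged (in metres and radians):
On the way, in this order (a step that is already met when the one before it is completed fails the run):
1. the wand, out of its stand, blows steadily into the air vent from close above (contact force between the fingers and wand above 1 N and contact force between wand and stand below 0.1 N and contact force between wand and mould below 0.1 N and x of air_vent in the frame of wand between -0.005 and 0.005 m and y of air_vent in the frame of wand between -0.005 and 0.005 m and z of air_vent in the frame of wand between -0.035 and -0.008 m and angle between wand's own z axis and vertical below 0.3 rad and linear speed of wand below 0.02 m/s), for 1.5 s.
2. the nozzle is down the middle of the pour hole (contact force between the fingers and wand above 1 N and contact force between wand and stand below 0.1 N and contact force between wand and mould below 0.1 N and z of nozzle_tip in the frame of pour_hole between -0.085 and -0.055 m and horizontal distance between nozzle_tip and pour_hole below 0.005 m and angle between wand's own z axis and vertical below 0.07 rad), for 0.3 s.
At the end, for the whole second after the job is handed in: Vent first, 1.5 s: 8-35 mm ahead of the tip, within 5 mm of the nozzle axis. At the end the fingers alone hold the wand, clear of mould and stand, tip 55-85 mm below the pour hole's mouth and within 5 mm of its axis, tilt under 0.07 rad, slower than 10 mm/s and 0.1 rad/s; nothing else moved 20 mm (all of step 2 and linear speed of wand below 0.01 m/s and angular speed of wand below 0.1 rad/s); the arm keeps its last pose, push and grip.
It fails at once if the wand touches the mould (contact force between wand and mould above 0.3 N).
It fails at once if the robot touches the mould (contact force between any of the fingers, the arm and mould above 0.5 N).
It fails at once if something else on the bench is moved from its place (distance of any of bottle_a, bottle_b, bottle_c, sponge, jar, modelling_tool from where it was at the start of the episode above 0.02 m).
It also fails if it takes over 58 s, if anything falls off the work surface, if the arm or the gripper's body presses on something with over 40 N, if the wrist force passes 120 N, or if a joint passes its speed limit or range.

### The arm

A 6-joint arm with a two-finger parallel gripper is mounted at the origin on the work surface. World frame = base frame: x ahead of the robot, y to its left, z up, the work surface at z = 0. Lengths are in mm, angles in rad, forces in N, time in s.
With the tool pointing down it reaches from about 300 to 775 mm from the base axis. Payload 14.6 kg.
Tool frame: the origin (TCP) lies on the front face of the gripper's body, between the roots of the fingers; the fingertips stand 97 mm ahead of it and the grasp point (between the pads) lies 78 mm ahead of it; z points along the fingers, y is the line along which they close (so a half turn about z gives the same grasp; the last joint's range is limited). The gripper opens to 94 mm and grips with 3 to 60 N. Pads are 16 mm wide; open, the fingers measure 119 mm over their backs; the gripper's body (75 mm by 177 mm) begins 78 mm behind the grasp point.
Start: joints at [-1.394, 0.3, 1.521, -0, 1.321, -0.067], TCP at [132.759, -533.727, 302.646] pointing down, gripper open.
Joint ranges: [-3.03, 3.03], [-0.79, 2.21], [0.23, 2.52], [-1.04, 4.18], [0, 3.07], [-2.55, 2.55]. Speed limits (rad/s): [2.22, 2.22, 2.57, 3.14, 3.14, 3.14].

### API

Orientations are given as [roll, pitch, yaw] about the fixed x, y, z axes, in that order (R = Rz(yaw) Ry(pitch) Rx(roll)).
In Python, from cell import * gives the robot as it stands.
- The arm moves only by the tool carry_out, never from a script. Its arguments are lists of equal length, an entry for each row: "slide": the shift along the world's x, y, z scaled (see below), a list of three; "dr": the turn, a rotation vector about the world's x, y, z scaled (see below), a list of three; "gripper": the opening in per cent of the stroke, from 0 (shut) to 100 (fully open). A call has 1 to 10 rows; each row is the pose to reach, as a shift and turn from the pose commanded when the call began, turning the shorter way round; what a row does not reach only later rows make up. The controller multiplies each number of a shift by 0.25 m and each number of a turn by 360 degrees. A row lasts 1/12 s, in which the tool goes at most 41.7 mm and 7.16 degrees, less where a joint would pass 70% of its speed; a pose out of reach is approached as far as the arm can. A call with a number of a shift or a turn outside -1 to 1 is refused whole. A call with a gripper value outside its range is refused whole. The fingers move at their own pace and stop on an object; "newtons" is the grip in N (left out, the last holds). Time passes only in rows, so rows that repeat a pose let the fingers close. It gives the time, the measured TCP pose, the force, the opening and the grip force at its end, in the units of the state.
- read_state(): the state, without advancing time (a new reading comes with each control period).
- camera(name): name is "side" or "top" or "wrist"; returns the picture (384x512x3 uint8, red, green, blue); there is no depth.
- camera_model(name): a dict with "vfov" (degrees; the focal length in pixels is half the picture's height over the tangent of half this angle, whatever the lens; pixels are square), "cx", "cy" (the principal point, pixels), "k1" (the pictures are not rectified: a ray, as slopes to the right and down, at radius r is drawn at 1 + k1 r^2 times it, then the intrinsics apply), "R" (3x3) and "t" (3): a world point X has camera coordinates R X + t. Camera axes: x right, y down, z forward; pixel columns grow to the right and rows downward; lengths in mm; the calibration is good to about 2 mm. A picture is of the moment at which its call begins: read the wrist's pose just before it. camera_model takes no time and is no camera call; for the wrist camera it gives the pose at the moment of the call.
- sign_off(): hands the job in; it is judged then, once.
The state is a dict: "clock": time; "joints": joint angles; "qd": joint speeds; "effort": joint torques, N m; "eef_pos": TCP position; "eef_rot": TCP orientation; "wrist_force": force on the tool from outside, world axes, zero at the start; "moment": the same for the moment, N m; "finger_gap": finger opening in mm; "finger_force": force on a finger pad.
Only numpy, scipy, OpenCV 4.12 (cv2) and the standard library are available. Lean on these libraries where they do the work, as an engineer would, in place of code of your own. Each camera call takes 0.05 s, during which the arm holds its last target. There are 200 camera calls.

## Working session

There is one attempt and no reset: what is moved stays moved. The work goes in short steps, Python scripts to look and compute and a tool call to move; the robot and the scene stay as the last step left them, time stands still between calls to the robot, and variables do not carry over. Pictures are saved under pics/ and viewed, at most 10 in all, crops included, and the job is handed in when it is done.

Besides the shell and the picture viewer there is one more tool, called by a JSON object that holds its "name" and its "arguments", one argument or row to a line. carry_out: Moves the arm, as the interface text tells. Its arguments: {"type":"object","properties":{"slide":{"type":"array","items":{"type":"array","items":{"type":"number","minimum":-1,"maximum":1}}},"dr":{"type":"array","items":{"type":"array","items":{"type":"number","minimum":-1,"maximum":1}}},"gripper":{"type":"array","items":{"type":"number"}},"newtons":{"type":"number"}},"required":["slide","dr","gripper"]}

```bash
mkdir -p pics; cat > h.py <<'E'
from cell import *
import numpy as np, cv2
def ray(m,uv):
    f=192/np.tan(np.radians(m["vfov"])/2); d=np.array([(uv[0]-m["cx"])/f,(uv[1]-m["cy"])/f])
    K=np.eye(3); s=cv2.undistortPoints(d.reshape(1,1,2),K,np.array([m["k1"],0,0,0,0.])).ravel()
    R=np.array(m["R"]); t=np.array(m["t"]); return -R.T@t, R.T@np.array([s[0],s[1],1])
def onz(m,uv,z):
    o,d=ray(m,uv); return o+d*(z-o[2])/d[2]
def proj(m,X):
    f=192/np.tan(np.radians(m["vfov"])/2); c=np.array(m["R"])@np.array(X)+np.array(m["t"]); s=c[:2]/c[2]
    return s*(1+m["k1"]*(s@s))*f+np.array([m["cx"],m["cy"]])
E
python3 - <<'E'
from h import *
for n in ["top","side"]:
    im=camera(n); cv2.imwrite(f"pics/{n}0.png",im[:,:,::-1]); m=camera_model(n); print(n,m)
print(read_state())
E
```

```text
top {'vfov': 49.93621849593634, 'cx': 257.1045940509661, 'cy': 191.51898899977843, 'k1': -0.13429436233729086, 'R': array([[-0.0282085 , -0.99959767, -0.00296383],
       [-0.97433119,  0.02815772, -0.22335146],
       [ 0.22334505, -0.00341265, -0.97473347]]), 't': array([  19.8766968 ,  562.17559984, 1083.58771315])}
side {'vfov': 56.04085715050366, 'cx': 253.7954681822281, 'cy': 193.81326325683918, 'k1': -0.011000310535801605, 'R': array([[-0.99640472, -0.08358921, -0.01380167],
       [-0.03538805,  0.5586547 , -0.82864505],
       [ 0.07697615, -0.82517742, -0.55960424]]), 't': array([ 545.10610544,   92.98943535, 1007.10166146])}
{'clock': 0.1, 'joints': array([-1.39362761e+00,  3.00420835e-01,  1.52149704e+00, -1.78759963e-05,
        1.32074601e+00, -6.65746390e-02]), 'qd': array([-0.00126289, -0.00113844, -0.00300509,  0.00070778,  0.00166722,
       -0.00138107]), 'effort': array([ 6.31894327e-04, -5.32644188e+01, -3.53283012e+01,  7.09981145e-02,
        2.34709441e-02, -4.80254232e-05]), 'eef_pos': array([ 132.7191475 , -533.60690534,  302.14941157]), 'eef_rot': array([-3.14052265e+00, -5.39867199e-05,  2.43747755e-01]), 'wrist_force': array([-0.15351571, -0.13382649, -0.39885327]), 'moment': array([-0.00087055,  0.02639537, -0.02653782]), 'finger_force': 0.0, 'finger_gap': 94.28483708189854}
```

```bash
ls; python3 -c "
import cv2,numpy as np
a=cv2.imread('pics/top0.png');b=cv2.imread('pics/side0.png');print(a.shape)"
```

```text
h.py
pics
(384, 512, 3)
```

View pics/top0.png

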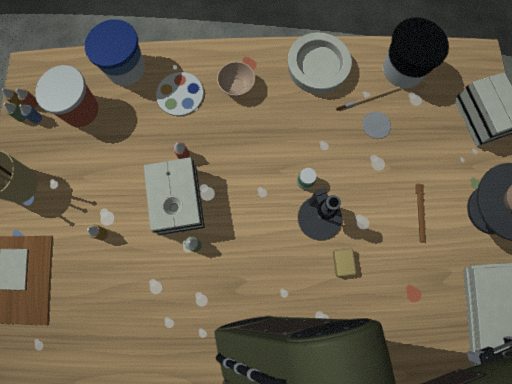

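View pics/side0.png

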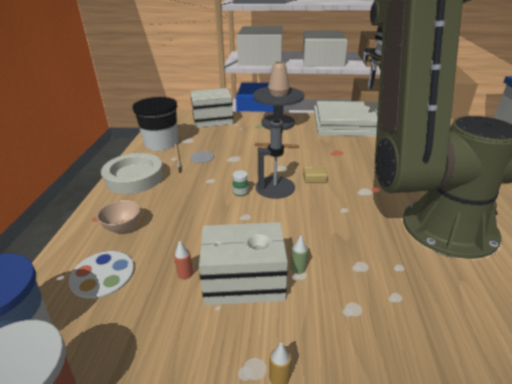

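The top view shows the mould (pour hole near (172,206), vent near (168,174)). The stand and wand are near (333,202), bottle_a at (181,150), bottle_b at (191,243), the jar at (307,178) and the sponge at (344,262). The side view confirms this layout, with the wand handle near (277,140).

```bash
python3 - <<'E'
from h import *
m=camera_model("top"); s=camera_model("side")
for n,uv,z in [("pour",(172,206),120),("vent",(168,174),120),("wandtop",(333,202),232),("jar",(307,176),70),("sponge",(344,260),35),("ba",(181,146),104),("bb",(191,240),104),("foot",(320,217),5),("bc",(94,230),90)]: print(n,onz(m,uv,z).round(0))
print("side pour",onz(s,(260,242),120).round(),"vent",onz(s,(218,244),120).round(),"wandtop", onz(s,(278,124),232).round())
w=camera_model("wrist");st=read_state();from scipy.spatial.transform import Rotation as Ro
R=Ro.from_euler("xyz",st["eef_rot"]).as_matrix();Rw=np.array(w["R"]);print("cam in tool",R.T@(-Rw.T@w["t"]-st["eef_pos"]), (R.T@Rw.T).round(3), w["vfov"])
a=cv2.imread('pics/top0.png');b=cv2.imread('pics/side0.png')
cv2.imwrite("pics/c1.png",np.hstack([cv2.resize(a[170:250,280:360],(400,400)),cv2.resize(b[80:200,230:330],(400,480))[:400]]))
E
```

```text
pour [517. 230. 120.]
vent [605. 242. 120.]
wandtop [ 493. -174.  232.]
jar [ 602. -137.   70.]
sponge [ 367. -232.   35.]
ba [689. 211. 104.]
bb [428. 181. 104.]
foot [ 495. -176.    5.]
bc [462. 451.  90.]
side pour [512. 232. 120.] vent [603. 245. 120.] wandtop [ 487. -152.  232.]
cam in tool [ 66.23337215   0.63585611 -82.04188887] [[-0.    -0.973 -0.23 ]
 [ 1.    -0.     0.   ]
 [-0.    -0.23   0.973]] 61.759783779344986
```

View pics/c1.png

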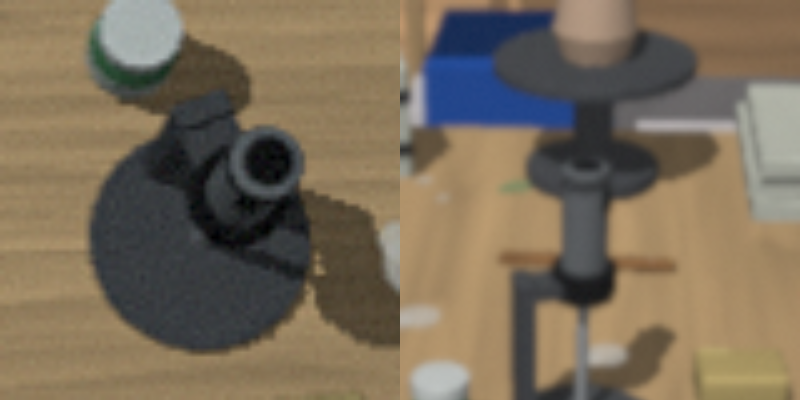

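The crop shows the wand's top ring at top-view pixel (333.2,202.4) and side-view pixel (276,121). Next I go above the wand at a safe height for a wrist picture.

{"name": "carry_out", "arguments": {
  "slide": [
    [0.1,0.1,0.39],
    [0.4,0.4,0.39],
    [0.8,0.8,0.39],
    [0.8,0.8,0.39],
    [0.8,0.8,0.39],
    [0.8,0.8,0.39],
    [0.8,0.8,0.39],
    [0.8,0.8,0.39],
    [0.8,0.8,0.39],
    [0.8,0.8,0.39]
  ],
  "dr": [
    [0,0,0],
    [0,0,0],
    [0,0,0],
    [0,0,0],
    [0,0,0],
    [0,0,0],
    [0,0,0],
    [0,0,0],
    [0,0,0],
    [0,0,0]
  ],
  "gripper": [100,100,100,100,100,100,100,100,100,100]
}}

```text
clock: 0.93
eef_pos: [333.4, -333.0, 400.1]
eef_rot: [3.142, 0.0, 0.246]
wrist_force: [0.5, -0.3, 0.1]
finger_gap: 93.6
finger_force: 0.0
```

{"name": "carry_out", "arguments": {
  "slide": [
    [0.55,0.66,0],
    [0.55,0.66,0],
    [0.55,0.66,0],
    [0.55,0.66,0],
    [0.55,0.66,0],
    [0.55,0.66,0],
    [0.55,0.66,0],
    [0.55,0.66,0],
    [0.55,0.66,0],
    [0.55,0.66,0]
  ],
  "dr": [
    [0,0,0],
    [0,0,0],
    [0,0,0],
    [0,0,0],
    [0,0,0],
    [0,0,0],
    [0,0,0],
    [0,0,0],
    [0,0,0],
    [0,0,0]
  ],
  "gripper": [100,100,100,100,100,100,100,100,100,100]
}}

```text
clock: 1.77
eef_pos: [469.5, -170.2, 400.1]
eef_rot: [3.141, 0.0, 0.242]
wrist_force: [0.0, 0.3, -0.2]
finger_gap: 94.3
finger_force: 0.0
```

```bash
cat > snap.py <<'E'
from h import *; import sys,json
st=read_state(); m=camera_model("wrist"); im=camera("wrist"); n=sys.argv[1]
cv2.imwrite(f"pics/{n}.png",im[:,:,::-1]); json.dump({k:np.array(v).tolist() for k,v in m.items()},open(n+".json","w"))
print(st["clock"],st["eef_pos"].round(1),st["eef_rot"].round(4),st["joints"].round(2))
E
python3 snap.py w1
```

```text
1.7667 [ 469.5 -170.2  400.1] [3.1415e+00 1.0000e-04 2.4160e-01] [-0.42  0.13  1.51 -0.    1.51  0.91]
```

View pics/w1.png

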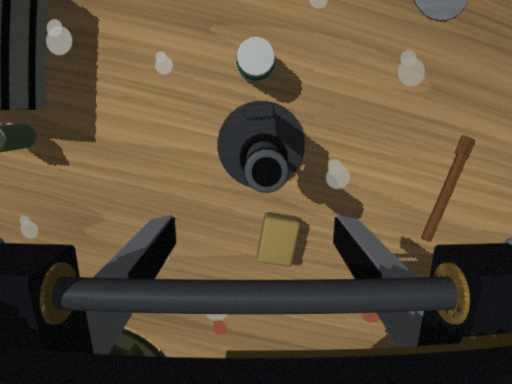

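The wand's top ring is at about (266,170), with the jar at (255,58) and the sponge at (279,238). Both are clear of the fingers. Next is the mould.

```bash
cat > cm.py <<'E'
import json,numpy as np
def load(n): return {k:(np.array(v) if isinstance(v,list) else v) for k,v in json.load(open(n+".json")).items()}
E
python3 - <<'E'
from h import *; from cm import load
m=load("w1"); g=cv2.imread("pics/w1.png",0)
c=cv2.HoughCircles(cv2.resize(g[130:215,220:310],None,fx=4,fy=4,interpolation=cv2.INTER_CUBIC),cv2.HOUGH_GRADIENT,1,40,param1=80,param2=20,minRadius=40,maxRadius=110)
print([(x/4+220,y/4+130,r/4) for x,y,r in c[0][:4]])
for uv in [(266,170)]+[(x/4+220,y/4+130) for x,y,r in c[0][:3]]: print(onz(m,uv,232).round(1))
print(onz(camera_model("top"),(333.2,202.4),232),onz(camera_model("side"),(276.3,121.3),232))
E
```

```text
[(np.float32(266.125), np.float32(171.125), np.float32(21.95))]
[ 495.1 -174.1  232. ]
[ 494.3 -174.4  232. ]
[ 492.42596503 -174.25983727  232.        ] [ 492.06597097 -171.49904768  232.        ]
```

{"name": "carry_out", "arguments": {
  "slide": [
    [0.22,0.82,0],
    [0.22,0.82,0],
    [0.22,0.82,0],
    [0.22,0.82,0],
    [0.22,0.82,0],
    [0.22,0.82,0],
    [0.22,0.82,0],
    [0.22,0.82,0]
  ],
  "dr": [
    [0,0,0],
    [0,0,0],
    [0,0,0],
    [0,0,0],
    [0,0,0],
    [0,0,0],
    [0,0,0],
    [0,0,0]
  ],
  "gripper": [100,100,100,100,100,100,100,100]
}}

```text
clock: 2.48
eef_pos: [525.1, 35.4, 400.1]
eef_rot: [3.141, 0.0, 0.244]
wrist_force: [0.4, -0.3, -0.9]
finger_gap: 93.7
finger_force: 0.0
```

{"name": "carry_out", "arguments": {
  "slide": [
    [0.22,0.82,0],
    [0.22,0.82,0],
    [0.22,0.82,0],
    [0.22,0.82,0],
    [0.22,0.82,0],
    [0.22,0.82,0],
    [0.22,0.82,0],
    [0.22,0.82,0],
    [0.22,0.82,0],
    [0.22,0.82,0]
  ],
  "dr": [
    [0,0,0],
    [0,0,0],
    [0,0,0],
    [0,0,0],
    [0,0,0],
    [0,0,0],
    [0,0,0],
    [0,0,0],
    [0,0,0],
    [0,0,0]
  ],
  "gripper": [100,100,100,100,100,100,100,100,100,100]
}}

```text
clock: 3.32
eef_pos: [580.4, 239.4, 400.8]
eef_rot: [3.142, -0.001, 0.242]
wrist_force: [-0.8, -0.1, -0.0]
finger_gap: 94.1
finger_force: 0.0
```

```bash
python3 snap.py m1
```

```text
3.3167 [580.4 239.4 400.8] [ 3.1415e+00 -7.0000e-04  2.4160e-01] [ 0.33  0.43  1.12 -0.    1.59  1.66]
```

View pics/m1.png

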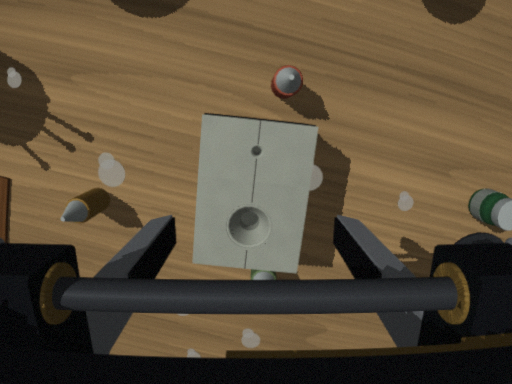

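The wrist view shows the vent at about (256,151) and the pour hole mouth at about (249,226), with bottle_b just below the mould. I'll refine these and head back to the wand.

```bash
python3 - <<'E'
from h import *; from cm import load
m=load("m1"); g=cv2.imread("pics/m1.png",0)
v=g[141:161,246:266].astype(float); w=np.clip(np.median(v)-25-v,0,None); w[:, :3]=0
ys,xs=np.mgrid[141:161,246:266]; uv=((w*xs).sum()/w.sum(),(w*ys).sum()/w.sum()); V=onz(m,uv,120); print("vent",uv,V)
c=cv2.HoughCircles(cv2.resize(g[195:260,215:285],None,fx=4,fy=4,interpolation=cv2.INTER_CUBIC),cv2.HOUGH_GRADIENT,1,20,param1=80,param2=20,minRadius=60,maxRadius=110)
for x,y,r in c[0][:3]:
    p=(x/4+215,y/4+195); P=onz(m,p,120); print("pour",p,r/4,P,np.linalg.norm(P-V))
# top corners of the mould -> centreline check
for uv in [(204,114),(317,126),(297,272),(193,263)]: print(onz(m,uv,120).round(1))
E
```

```text
vent (np.float64(255.88458015267176), np.float64(150.55908396946566)) [607.66695428 243.46394766 120.        ]
pour (np.float32(247.875), np.float32(226.625)) 19.425 [517.39954841 231.01162497 120.        ] 91.12225251918848
[633.4 309.  120. ]
[650.8 183.8 120. ]
[473.8 157.6 120. ]
[454.7 285.8 120. ]
```

{"name": "carry_out", "arguments": {
  "slide": [
    [-0.2,-0.95,0],
    [-0.2,-0.95,0],
    [-0.2,-0.95,0],
    [-0.2,-0.95,0],
    [-0.2,-0.95,0],
    [-0.2,-0.95,0],
    [-0.2,-0.95,0],
    [-0.2,-0.95,0]
  ],
  "dr": [
    [0,0,0],
    [0,0,0],
    [0,0,0],
    [0,0,0],
    [0,0,0],
    [0,0,0],
    [0,0,0],
    [0,0,0]
  ],
  "gripper": [100,100,100,100,100,100,100,100]
}}

```text
clock: 4.03
eef_pos: [529.7, 1.9, 400.8]
eef_rot: [3.141, -0.001, 0.24]
wrist_force: [-0.2, 0.5, -0.8]
finger_gap: 94.1
finger_force: 0.0
```

{"name": "carry_out", "arguments": {
  "slide": [
    [-0.15,-0.71,0],
    [-0.15,-0.71,0],
    [-0.15,-0.71,0],
    [-0.15,-0.71,0],
    [-0.15,-0.71,0],
    [-0.15,-0.71,0],
    [-0.15,-0.71,0],
    [-0.15,-0.71,0],
    [-0.15,-0.71,0]
  ],
  "dr": [
    [0,0,0],
    [0,0,0],
    [0,0,0],
    [0,0,0],
    [0,0,0],
    [0,0,0],
    [0,0,0],
    [0,0,0],
    [0,0,0]
  ],
  "gripper": [100,100,100,100,100,100,100,100,100]
}}

```text
clock: 4.78
eef_pos: [493.2, -172.3, 400.2]
eef_rot: [-3.142, -0.0, 0.246]
wrist_force: [0.5, -0.1, 0.2]
finger_gap: 93.7
finger_force: 0.0
```

{"name": "carry_out", "arguments": {
  "slide": [
    [0.004,-0.008,0],
    [0.004,-0.008,-0.1],
    [0.004,-0.008,-0.2],
    [0.004,-0.008,-0.3],
    [0.004,-0.008,-0.4],
    [0.004,-0.008,-0.48],
    [0.004,-0.008,-0.52],
    [0.004,-0.008,-0.52],
    [0.004,-0.008,-0.52],
    [0.004,-0.008,-0.52]
  ],
  "dr": [
    [0,0,0],
    [0,0,0],
    [0,0,0],
    [0,0,0],
    [0,0,0],
    [0,0,0],
    [0,0,0],
    [0,0,0],
    [0,0,0],
    [0,0,0]
  ],
  "gripper": [100,100,100,100,100,100,100,100,100,100]
}}

```text
clock: 5.62
eef_pos: [494.3, -175.7, 271.6]
eef_rot: [3.14, -0.002, 0.244]
wrist_force: [0.4, 0.2, 0.4]
finger_gap: 93.6
finger_force: 0.0
```

{"name": "carry_out", "arguments": {
  "slide": [
    [0,0,0],
    [0,0,0],
    [0,0,0],
    [0,0,0],
    [0,0,0],
    [0,0,0],
    [0,0,0],
    [0,0,0],
    [0,0,0],
    [0,0,0]
  ],
  "dr": [
    [0,0,0],
    [0,0,0],
    [0,0,0],
    [0,0,0],
    [0,0,0],
    [0,0,0],
    [0,0,0],
    [0,0,0],
    [0,0,0],
    [0,0,0]
  ],
  "gripper": [70,60,50,45,40,35,30,25,20,20],
  "newtons": 25
}}

```text
clock: 6.45
eef_pos: [493.8, -175.6, 270.2]
eef_rot: [-3.141, 0.0, 0.244]
wrist_force: [-0.4, 0.6, 0.5]
finger_gap: 35.7
finger_force: 25.0
```

{"name": "carry_out", "arguments": {
  "slide": [
    [0,0,0],
    [0,0,0],
    [0,0,0.04],
    [0,0,0.1],
    [0,0,0.18],
    [0,0,0.26],
    [0,0,0.34],
    [0,0,0.42],
    [0,0,0.5],
    [0,0,0.58]
  ],
  "dr": [
    [0,0,0],
    [0,0,0],
    [0,0,0],
    [0,0,0],
    [0,0,0],
    [0,0,0],
    [0,0,0],
    [0,0,0],
    [0,0,0],
    [0,0,0]
  ],
  "gripper": [20,20,20,20,20,20,20,20,20,20],
  "newtons": 35
}}

```text
clock: 7.28
eef_pos: [493.5, -175.7, 416.7]
eef_rot: [3.141, 0.0, 0.244]
wrist_force: [-0.3, -0.6, -2.7]
finger_gap: 35.6
finger_force: 35.0
```

{"name": "carry_out", "arguments": {
  "slide": [
    [0,0,0.06],
    [0,0,0.12],
    [0,0,0.15],
    [0,0,0.15],
    [0,0,0.15],
    [0,0,0.15]
  ],
  "dr": [
    [0,0,0],
    [0,0,0],
    [0,0,0],
    [0,0,0],
    [0,0,0],
    [0,0,0]
  ],
  "gripper": [20,20,20,20,20,20]
}}

```text
clock: 7.78
eef_pos: [493.7, -175.7, 451.6]
eef_rot: [-3.141, 0.001, 0.244]
wrist_force: [-0.3, -0.8, -1.8]
finger_gap: 35.7
finger_force: 35.0
```

```bash
python3 snap.py w2; python3 - <<'E'
from h import *
a=camera("top");b=camera("side")
cv2.imwrite("pics/h1.png",np.hstack([cv2.resize(a[100:260,260:420],(400,400)),cv2.resize(b[20:220,210:370],(400,500))[:400]])[:,:,::-1])
w=cv2.imread("pics/w2.png"); h=cv2.imread("pics/h1.png")
cv2.imwrite("pics/h2.png",np.vstack([cv2.resize(h,(600,300)),cv2.resize(w[100:384,100:412],(328,298)).repeat(1,0) if 0 else np.pad(cv2.resize(w[90:384],(512,294)),((0,0),(0,88),(0,0)))]))
E
```

```text
7.7833 [ 493.7 -175.7  451.6] [-3.1407e+00  1.3000e-03  2.4370e-01] [-0.41  0.18  1.34 -0.    1.63  0.92]
```

View pics/h2.png

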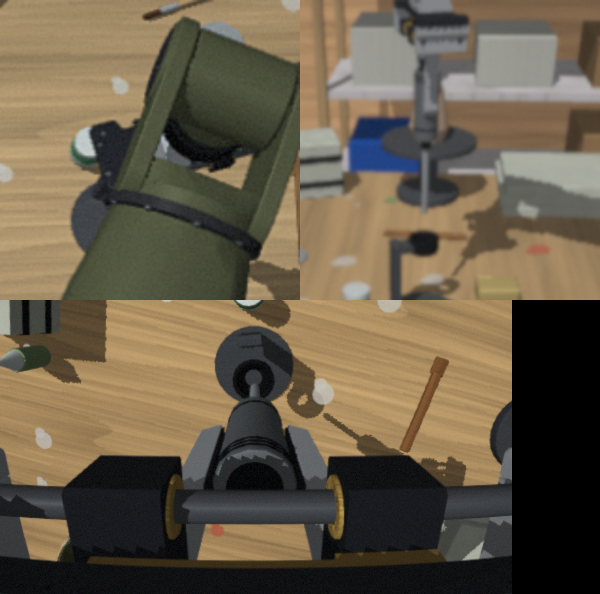

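The wand is held upright with its tip clear of the stand: side inset tip near (423,208), wrist view nozzle near (254,375) in the collage. Next I go above the vent with the tip about 70 mm up.

{"name": "carry_out", "arguments": {
  "slide": [
    [0.05,0.1,0],
    [0.1,0.2,0],
    [0.15,0.32,0],
    [0.2,0.45,0],
    [0.22,0.58,0],
    [0.24,0.7,0],
    [0.26,0.82,0],
    [0.27,0.92,0],
    [0.27,0.98,0],
    [0.27,0.98,0]
  ],
  "dr": [
    [0,0,0],
    [0,0,0],
    [0,0,0],
    [0,0,0],
    [0,0,0],
    [0,0,0],
    [0,0,0],
    [0,0,0],
    [0,0,0],
    [0,0,0]
  ],
  "gripper": [20,20,20,20,20,20,20,20,20,20]
}}

```text
clock: 8.77
eef_pos: [561.2, 71.9, 452.0]
eef_rot: [-3.141, 0.001, 0.247]
wrist_force: [-0.5, -0.5, -2.5]
finger_gap: 35.2
finger_force: 35.0
```

{"name": "carry_out", "arguments": {
  "slide": [
    [0.03,0.1,0],
    [0.06,0.2,0],
    [0.09,0.32,0],
    [0.12,0.44,0],
    [0.15,0.55,0],
    [0.18,0.64,0],
    [0.186,0.69,0],
    [0.186,0.69,0],
    [0.186,0.69,0],
    [0.186,0.69,0]
  ],
  "dr": [
    [0,0,0],
    [0,0,0],
    [0,0,0],
    [0,0,0],
    [0,0,0],
    [0,0,0],
    [0,0,0],
    [0,0,0],
    [0,0,0],
    [0,0,0]
  ],
  "gripper": [20,20,20,20,20,20,20,20,20,20]
}}

```text
clock: 9.6
eef_pos: [607.8, 240.5, 452.8]
eef_rot: [3.141, -0.0, 0.243]
wrist_force: [0.9, 0.0, -2.5]
finger_gap: 35.9
finger_force: 35.0
```

```bash
python3 snap.py v1; python3 - <<'E'
from h import *; from cm import load
b=camera("side"); s=camera_model("side"); cv2.imwrite("pics/sv1.png",b[:,:,::-1])
m=load("v1"); p=read_state()["eef_pos"]
for n,c in(("wrist",m),("side",s)):
    print(n,"tip exp",proj(c,p-[0,0,258]).round(1),"mid",proj(c,p-[0,0,200]).round(1),"vent exp",proj(c,[607.7,242.7,120]).round(1),"pour",proj(c,[517.8,230.2,120]).round(1))
w=cv2.imread("pics/v1.png"); a=b[:,:,::-1]
cv2.imwrite("pics/v1c.png",np.hstack([cv2.resize(w[80:280,176:336],(400,500)),cv2.resize(a[130:280,170:290],(400,500))]))
E
```

```text
9.6 [607.8 240.5 452.8] [ 3.1413e+00 -1.0000e-04  2.4280e-01] [ 0.32  0.5   0.9  -0.    1.74  1.65]
wrist tip exp [253.6 178.2] mid [253.5 190.5] vent exp [252.  166.8] pour [245.2 232. ]
side tip exp [213.6 215.1] mid [211.3 191.8] vent exp [216.  243.2] pour [257.6 241.2]
```

View pics/v1c.png

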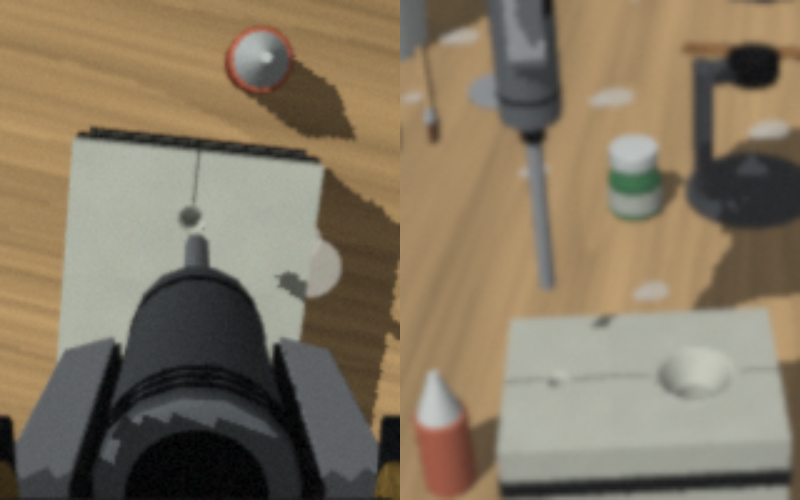

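The wand tip is at wrist pixel (254.8,177) and the vent at (252,166.4). In the side view the tip is at (213.8,215.5) and the vent at (217,243.7). All agree with the estimates to within 1–2 mm, so I'll shift slightly and lower to 20 mm above the vent.

{"name": "carry_out", "arguments": {
  "slide": [
    [-0.003,0.013,0],
    [-0.003,0.013,-0.04],
    [-0.003,0.013,-0.09],
    [-0.003,0.013,-0.14],
    [-0.003,0.013,-0.18],
    [-0.003,0.013,-0.21],
    [-0.003,0.013,-0.22],
    [-0.003,0.013,-0.22],
    [-0.003,0.013,-0.22],
    [-0.003,0.013,-0.22]
  ],
  "dr": [
    [0,0,0],
    [0,0,0],
    [0,0,0],
    [0,0,0],
    [0,0,0],
    [0,0,0],
    [0,0,0],
    [0,0,0],
    [0,0,0],
    [0,0,0]
  ],
  "gripper": [20,20,20,20,20,20,20,20,20,20]
}}

```text
clock: 10.53
eef_pos: [607.1, 245.0, 398.4]
eef_rot: [-3.141, -0.001, 0.244]
wrist_force: [-0.3, 1.3, -1.6]
finger_gap: 35.7
finger_force: 35.0
```

```bash
python3 snap.py v2; python3 - <<'E'
from h import *; from cm import load
b=camera("side"); s=camera_model("side"); cv2.imwrite("pics/sv2.png",b[:,:,::-1])
m=load("v2"); p=read_state()["eef_pos"]
for n,c in(("wrist",m),("side",s)):
    print(n,"tip exp",proj(c,p-[0,0,258]).round(1),"vent exp",proj(c,[607.7,242.7,120]).round(1))
w=cv2.imread("pics/v2.png"); a=b[:,:,::-1]
cv2.imwrite("pics/v2c.png",np.hstack([cv2.resize(w[100:200,216:296],(400,500),interpolation=cv2.INTER_CUBIC),cv2.resize(a[190:270,190:254],(400,500),interpolation=cv2.INTER_CUBIC)]))
E
```

```text
10.5333 [607.1 245.  398.4] [-3.1415e+00 -1.2000e-03  2.4380e-01] [0.33 0.5  1.02 0.   1.61 1.65]
wrist tip exp [253.7 178.4] vent exp [255.8 174.9]
side tip exp [215.5 236.8] vent exp [216.  243.2]
```

View pics/v2c.png

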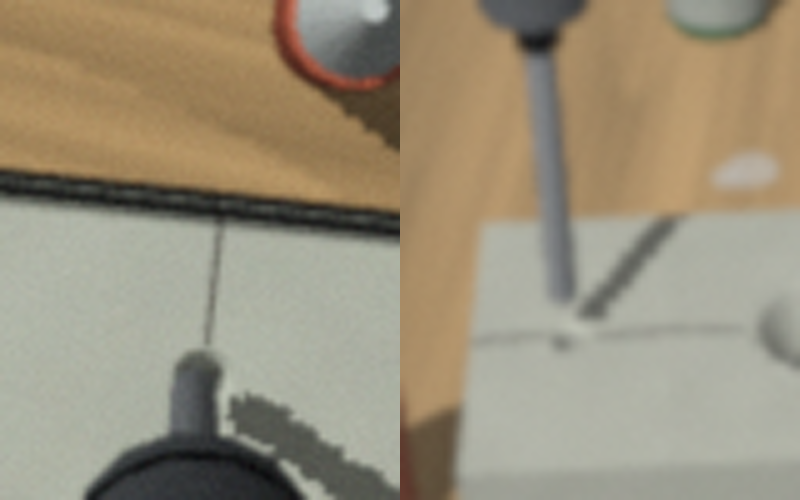

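The nozzle tip is at wrist pixel (255.5,~174) on the joint line. In the side view the tip (215.9,238) sits directly above the vent (216.1,244.6), so it is aligned within about 2 mm and I hold here.

{"name": "carry_out", "arguments": {
  "slide": [
    [0,0,0],
    [0,0,0],
    [0,0,0],
    [0,0,0],
    [0,0,0],
    [0,0,0],
    [0,0,0],
    [0,0,0],
    [0,0,0],
    [0,0,0]
  ],
  "dr": [
    [0,0,0],
    [0,0,0],
    [0,0,0],
    [0,0,0],
    [0,0,0],
    [0,0,0],
    [0,0,0],
    [0,0,0],
    [0,0,0],
    [0,0,0]
  ],
  "gripper": [20,20,20,20,20,20,20,20,20,20]
}}

```text
clock: 11.47
eef_pos: [607.0, 245.0, 397.6]
eef_rot: [3.142, -0.0, 0.244]
wrist_force: [-0.7, -0.2, -3.3]
finger_gap: 35.4
finger_force: 35.0
```

{"name": "carry_out", "arguments": {
  "slide": [
    [0,0,0],
    [0,0,0],
    [0,0,0],
    [0,0,0],
    [0,0,0],
    [0,0,0],
    [0,0,0],
    [0,0,0],
    [0,0,0],
    [0,0,0]
  ],
  "dr": [
    [0,0,0],
    [0,0,0],
    [0,0,0],
    [0,0,0],
    [0,0,0],
    [0,0,0],
    [0,0,0],
    [0,0,0],
    [0,0,0],
    [0,0,0]
  ],
  "gripper": [20,20,20,20,20,20,20,20,20,20]
}}

```text
clock: 12.3
eef_pos: [607.0, 245.0, 397.6]
eef_rot: [-3.142, -0.0, 0.244]
wrist_force: [0.2, 0.7, -2.4]
finger_gap: 35.5
finger_force: 35.0
```

{"name": "carry_out", "arguments": {
  "slide": [
    [0,0,0],
    [0,0,0],
    [0,0,0],
    [0,0,0],
    [0,0,0],
    [0,0,0],
    [0,0,0],
    [0,0,0],
    [0,0,0],
    [0,0,0]
  ],
  "dr": [
    [0,0,0],
    [0,0,0],
    [0,0,0],
    [0,0,0],
    [0,0,0],
    [0,0,0],
    [0,0,0],
    [0,0,0],
    [0,0,0],
    [0,0,0]
  ],
  "gripper": [20,20,20,20,20,20,20,20,20,20]
}}

```text
clock: 13.13
eef_pos: [607.0, 245.0, 397.6]
eef_rot: [-3.142, 0.0, 0.244]
wrist_force: [0.0, -0.7, -1.8]
finger_gap: 35.8
finger_force: 35.0
```

{"name": "carry_out", "arguments": {
  "slide": [
    [0,0,0.02],
    [0,0,0.06],
    [0,0,0.1],
    [-0.05,-0.007,0.12],
    [-0.12,-0.016,0.12],
    [-0.2,-0.027,0.12],
    [-0.28,-0.038,0.12],
    [-0.34,-0.046,0.12],
    [-0.356,-0.05,0.12],
    [-0.356,-0.05,0.12]
  ],
  "dr": [
    [0,0,0],
    [0,0,0],
    [0,0,0],
    [0,0,0],
    [0,0,0],
    [0,0,0],
    [0,0,0],
    [0,0,0],
    [0,0,0],
    [0,0,0]
  ],
  "gripper": [20,20,20,20,20,20,20,20,20,20]
}}

```text
clock: 13.97
eef_pos: [517.6, 232.5, 429.3]
eef_rot: [-3.141, -0.002, 0.244]
wrist_force: [0.3, 0.6, -2.6]
finger_gap: 35.6
finger_force: 35.0
```

{"name": "carry_out", "arguments": {
  "slide": [
    [0,0,-0.03],
    [0,0,-0.06],
    [0,0,-0.09],
    [0,0,-0.12],
    [0,0,-0.12],
    [0,0,-0.12]
  ],
  "dr": [
    [0,0,0],
    [0,0,0],
    [0,0,0],
    [0,0,0],
    [0,0,0],
    [0,0,0]
  ],
  "gripper": [20,20,20,20,20,20]
}}

```text
clock: 14.47
eef_pos: [518.2, 232.5, 396.9]
eef_rot: [3.141, 0.001, 0.244]
wrist_force: [-0.7, -0.5, -2.1]
finger_gap: 35.4
finger_force: 35.0
```

```bash
python3 snap.py p1; python3 - <<'E'
from h import *; from cm import load
b=camera("side"); s=camera_model("side"); cv2.imwrite("pics/sp1.png",b[:,:,::-1])
m=load("p1"); p=read_state()["eef_pos"]
for n,c in(("wrist",m),("side",s)):
    print(n,"tip exp",proj(c,p-[0,0,258]).round(1),"pour exp",proj(c,[517.8,230.2,120]).round(1),"throat22",proj(c,[517.8,230.2,98]).round(1))
w=cv2.imread("pics/p1.png"); a=b[:,:,::-1]
cv2.imwrite("pics/p1c.png",np.hstack([cv2.resize(w[120:220,216:296],(400,500),interpolation=cv2.INTER_CUBIC),cv2.resize(a[190:270,220:284],(400,500),interpolation=cv2.INTER_CUBIC)]))
E
```

```text
14.4667 [518.2 232.5 396.9] [3.1414e+00 1.3000e-03 2.4370e-01] [ 0.36  0.29  1.32 -0.    1.54  1.68]
wrist tip exp [253.6 178. ] pour exp [255.6 175.4] throat22 [255.5 172. ]
side tip exp [257.3 235. ] pour exp [257.6 241.2] throat22 [257.7 248.7]
```

View pics/p1c.png

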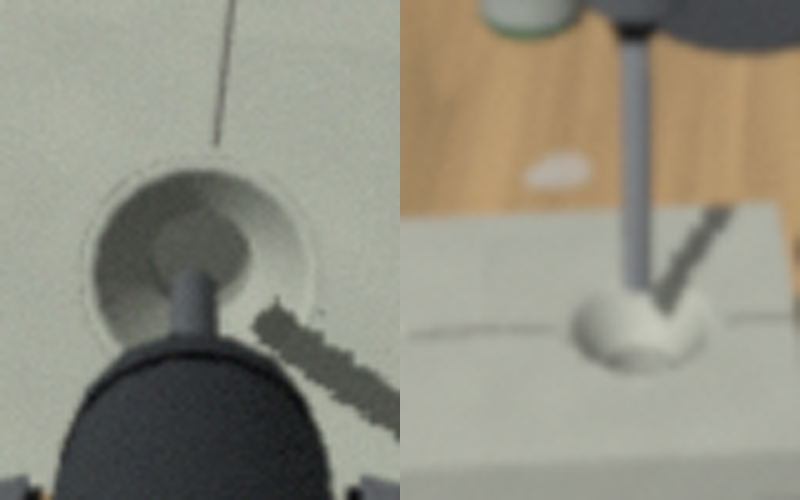

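In the wrist view the tip (255,~177) is about 1 mm left of the pour hole's centre line (256). In the side view the tip is at u=257.8 and the mouth's centre at 258.7. I'll nudge about half a millimetre and lower slowly.

{"name": "carry_out", "arguments": {
  "slide": [
    [-0.003,-0.003,0],
    [-0.003,-0.003,0],
    [-0.003,-0.003,-0.02],
    [-0.003,-0.003,-0.04],
    [-0.003,-0.003,-0.06],
    [-0.003,-0.003,-0.08],
    [-0.003,-0.003,-0.1],
    [-0.003,-0.003,-0.12],
    [-0.003,-0.003,-0.14],
    [-0.003,-0.003,-0.16]
  ],
  "dr": [
    [0,0,0],
    [0,0,0],
    [0,0,0],
    [0,0,0],
    [0,0,0],
    [0,0,0],
    [0,0,0],
    [0,0,0],
    [0,0,0],
    [0,0,0]
  ],
  "gripper": [20,20,20,20,20,20,20,20,20,20]
}}

```text
clock: 15.4
eef_pos: [517.3, 231.8, 357.1]
eef_rot: [3.142, 0.0, 0.244]
wrist_force: [0.0, -0.3, -2.7]
finger_gap: 35.6
finger_force: 35.0
```

{"name": "carry_out", "arguments": {
  "slide": [
    [0,0,-0.02],
    [0,0,-0.04],
    [0,0,-0.06],
    [0,0,-0.08],
    [0,0,-0.1],
    [0,0,-0.12],
    [0,0,-0.14],
    [0,0,-0.16],
    [0,0,-0.18],
    [0,0,-0.194]
  ],
  "dr": [
    [0,0,0],
    [0,0,0],
    [0,0,0],
    [0,0,0],
    [0,0,0],
    [0,0,0],
    [0,0,0],
    [0,0,0],
    [0,0,0],
    [0,0,0]
  ],
  "gripper": [20,20,20,20,20,20,20,20,20,20]
}}

```text
clock: 16.23
eef_pos: [517.2, 231.7, 308.4]
eef_rot: [3.142, 0.0, 0.244]
wrist_force: [0.3, 0.6, -3.4]
finger_gap: 35.5
finger_force: 35.0
```

{"name": "carry_out", "arguments": {
  "slide": [
    [0,0,0],
    [0,0,0],
    [0,0,0],
    [0,0,0],
    [0,0,0],
    [0,0,0],
    [0,0,0],
    [0,0,0],
    [0,0,0],
    [0,0,0]
  ],
  "dr": [
    [0,0,0],
    [0,0,0],
    [0,0,0],
    [0,0,0],
    [0,0,0],
    [0,0,0],
    [0,0,0],
    [0,0,0],
    [0,0,0],
    [0,0,0]
  ],
  "gripper": [20,20,20,20,20,20,20,20,20,20]
}}

```text
clock: 17.07
eef_pos: [517.3, 231.8, 309.2]
eef_rot: [3.142, -0.0, 0.244]
wrist_force: [-0.4, 1.1, -2.3]
finger_gap: 35.6
finger_force: 35.0
```

```bash
python3 snap.py p2; python3 - <<'E'
from h import *
b=camera("side")[:,:,::-1]; w=cv2.imread("pics/p2.png")
cv2.imwrite("pics/p2c.png",np.hstack([cv2.resize(w[120:220,216:296],(400,500),interpolation=cv2.INTER_CUBIC),cv2.resize(b[190:270,220:284],(400,500),interpolation=cv2.INTER_CUBIC)]))
E
```

```text
17.0667 [517.3 231.8 309.2] [ 3.1416 -0.      0.2438] [ 0.36  0.33  1.46 -0.    1.35  1.68]
```

View pics/p2c.png

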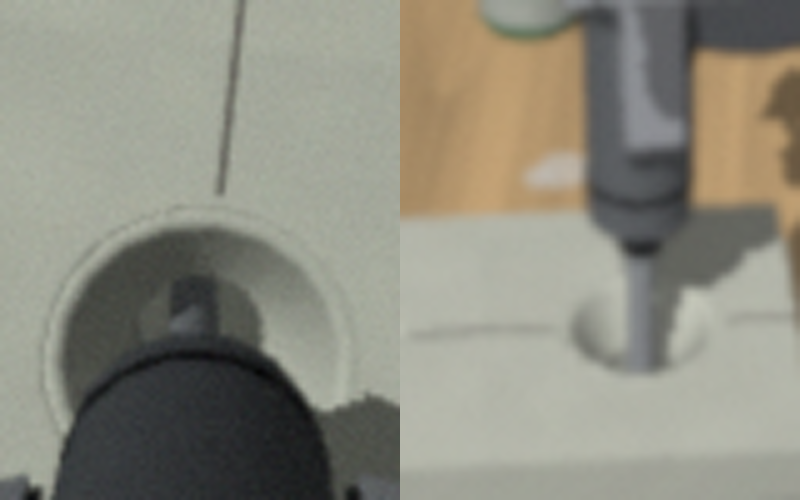

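The nozzle is in the throat, about 1.3 mm off centre in the wrist view and centred in the side view (643 against 641 in the crop). The tip is about 69 mm below the mould's top and still, so I'm handing in.

```bash
python3 -c "
from cell import *
print(sign_off())"
```

```text
the job is handed in; nothing more can be done
None
```

I blew the vent from about 20 mm above for over two seconds. The wand is now held upright and still in the pour hole, its tip about 69 mm down and within about 2 mm of centre by the camera views; the job is handed in, but no verdict came back.

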